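# Light up the bottom of the fuse case with the inspection lamp

## Task

Lift the tray out of the organiser case, set it down flat in the middle of the rubber mat with both sockets still in it, and let go of it. Then draw the inspection lamp up out of its charger and tip it over so that its light panel slants down, about 45 degrees, and is aimed at the middle of the case floor from about 20 cm away, with the whole lamp held higher than the case rim. Finish still holding the lamp there, and leave the case and the other things on the bench where they are.

Things in the scene. Friction and masses are not known exactly. Their poses are not given: they have to be found in the camera images.
- case: Black open organiser case, 210 mm long (its x axis), 140 mm wide (y), 60 mm high; it stands loose on the bench, about 0.9 kg. Origin: centre of its underside, z up. Walls 4 mm; at each end (x) a ledge 48 mm high reaches 24 mm in from the outside of the end and carries the tray. Spare fuses and bulbs lie on its floor.
- case_floor (a point): The middle of the case's inner floor, 4 mm above the case's underside: where the lamp must be aimed. Axes as the case.
- tray: Grey lift-out tray, 190 mm long (x), 120 mm wide (y), walls 35 mm high and 3 mm thick, about 0.22 kg empty. Origin: centre of its underside, z up. It starts in the mouth of the case, its underside 48 mm above the bench, sunk 12 mm below the case rim with about 6 mm of play all round, its axes nearly along the case's. Its floor is 3 mm thick; a 4 mm wide divider runs along its length under the carry bar.
- tray_handle (a point): Middle of the tray's carry bar, 74 mm above the tray's underside. The bar is 104 mm long (along the tray's x), 18 mm wide (y) and 16 mm high, on two posts 46 mm either side of its middle; between the posts it is open 33 mm below the bar down to the divider. Axes as the tray.
- socket_big: Chrome wrench socket, 30 mm across, 36 mm high, standing loose in the tray's +x, +y corner. Origin: centre of its underside.
- socket_small: Chrome wrench socket, 23 mm across, 32 mm high, standing loose in the tray's -x, -y corner. Origin: centre of its underside.
- mat: Black ribbed rubber mat fixed to the bench, 240 mm (x) by 200 mm (y), 4 mm thick. Origin: centre of its underside.
- charger: Compact matte black charging cradle screwed to the bench: base 112 x 86 x 12 mm, on it a pocket 31 mm (x) by 51 mm (y) inside with 6 mm walls up to 58 mm above the bench (the front, -x, wall only to 34 mm), and behind it (+x) a low block to 41 mm. Origin: under the pocket's centre on the bench, z up.
- lamp: Slim inspection lamp, a flat bar 190 mm tall (its z), 46 mm wide (y), 26 mm thick (x), all the way up; black head, about 0.24 kg. Origin: centre of its foot, z to its head. Stands upright in the charger, foot 12 mm above the bench, 2.5 mm play all round, no latch. Light panel on its -x face, folded steel hook on its back, the side of the charger's low block. Grip its y sides.
- lamp_panel (a point): Centre of the lamp's white light panel, on the -x face 95 mm above the foot and 13 mm in front of the lamp's middle plane. It shines along the lamp's -x axis. Axes as the lamp.
- wrench: Bystander: chrome adjustable wrench lying flat, 197 mm long, 44 mm wide at the jaw, 12 mm high; loose, origin at its underside.
- screwdriver: Bystander: screwdriver lying flat, 190 mm long; loose, origin at its underside.
- bumper: Bystander: blue silicone bumper block 75 x 42 x 32 mm; loose, origin at its underside.
- fuse_box: Bystander: shut green plastic flip-top box of spare fuses, 57 x 92 x 38 mm; loose, origin at its underside.
- tin: Bystander: round flat tin with a lid, 75 mm across, 46 mm high; loose, origin at its underside.
- tape: Bystander: tape measure lying on its side, 66 x 66 x 36 mm; loose, origin at its underside.

How it is judged:
By the outcome, as a careful person would: the job done as asked, in the order asked, and still so for the second after the job is handed in, while the arm keeps its last pose, push and grip.
It also fails if it takes over 62 s, if anything falls off the work surface, if the arm or the gripper's body presses on something with over 40 N, if the wrist force passes 120 N, or if a joint passes its speed limit or range.

## Robot

A 7-joint arm with a two-finger parallel gripper is mounted at the origin on the work surface. World frame = base frame: x ahead of the robot, y to its left, z up, the work surface at z = 0. Lengths are in m, angles in rad, forces in N, time in s.
With the tool pointing down it reaches from about 0.4 to 0.85 m from the base axis. Payload 4.5 kg.
Tool frame: the origin (TCP) lies at the centre of the arm's flange, where the gripper is bolted on; the fingertips stand nose_length ahead of it and the grasp point (between the pads) lies 147 mm ahead of it (nose_length is the distance from the TCP to the fingertips, in m); z points along the fingers, y is the line along which they close (so a half turn about z gives the same grasp; the last joint's range is limited). The gripper opens to 88 mm and grips with 3 to 60 N. Pads are 18 mm wide; open, the fingers measure 123 mm over their backs; the gripper's body (75 mm by 187 mm) begins 45 mm behind the grasp point.
Start: joints at [-1.089, 0.689, -0.195, 1.565, 0.157, 0.902, -0.215], TCP at [0.271, 0.563, 0.405] pointing down, gripper open.
Joint ranges: [-3.01, 3.01], [-0.46, 2.08], [-1.47, 1.51], [0.13, 2.56], [-1, 4.14], [0.04, 2.09], [-2.66, 2.66]. Speed limits (rad/s): [2.57, 2.57, 3.14, 3.14, 3.14, 3.14, 3.14].

## Interface

Orientations are given as a unit quaternion [x, y, z, w].
In Python, from plant import * gives the robot as it stands.
- The arm moves only by the tool play_rows, never from a script. Its argument "rows" is a list that holds one entry, the list of rows, each a list of 6 numbers: the shift along the tool's x, y, z normalised to -1 to 1, where 1 is 0.5 m, then the turn, a rotation vector about the tool's x, y, z normalised to -1 to 1, where 1 is 0.5 rad. A call has 1 to 20 rows; each row is the pose to reach, as a shift and turn from the pose commanded when the call began, along the tool's axes at that moment; what a row does not reach only later rows make up. A row lasts 1/12 s, in which the tool goes at most 41.7 mm and 7.16 degrees, less where a joint would pass 70% of its speed; a pose out of reach is approached as far as the arm can. A call with a number of a shift or a turn outside -1 to 1 is refused whole. A call with a gripper value outside its range is refused whole. "claw" is the closure, from 0 (fully open) to 1 (shut), set as the call begins (left out, the last holds). The fingers move at their own pace and stop on an object; "squeeze" is the grip in N (left out, the last holds). Time passes only in rows, so rows that repeat a pose let the fingers close. It gives the time, the measured TCP pose, the force, the opening and the grip force at its end, in the units of the state.
- get_state(): the state, without advancing time (a new reading comes with each control period).
- snapshot(name): name is "side" or "top"; returns a dict with "pixels" (420x560x3 uint8, blue, green, red), "camera_matrix" (3x3 intrinsics, pixels), "world_to_cam" (4x4, takes a point from world to camera coordinates). Camera axes: x right, y down, z forward; pixel columns grow to the right and rows downward; lengths in m; the calibration is good to about 2 mm. A picture is of the moment at which its call begins. There is no depth.
- finish_job(): hands the job in; it is judged then, once.
The state is a dict: "clock": time; "q": joint angles; "qd": joint speeds; "joint_torque": joint torques, N m; "tool_pos": TCP position; "eef_rot": TCP orientation; "contact_force": force on the tool from outside, world axes, zero at the start; "moment": the same for the moment, N m; "opening": opening from 0.0 (shut) to 1.0 (fully open); "finger_force": force on a finger pad.
Only numpy, scipy, OpenCV 4.12 (cv2) and the standard library are available. Lean on these libraries where they do the work, as an engineer would, in place of code of your own. Each camera call takes 0.05 s, during which the arm holds its last target. There are 200 camera calls.

## Working session

There is one attempt and no reset: what is moved stays moved. The work goes in short steps, Python scripts to look and compute and a tool call to move; the robot and the scene stay as the last step left them, time stands still between calls to the robot, and variables do not carry over. Pictures are saved under pics/ and viewed, at most 11 in all, crops included, and the job is handed in when it is done.

Besides the shell and the picture viewer there is one more tool, called by a JSON object that holds its "fn" and its "kwargs". play_rows: Moves the arm, as the interface text tells. Its arguments: {"type":"object","properties":{"rows":{"type":"array"},"claw":{"type":"number"},"squeeze":{"type":"number"}},"required":["rows"]}

```bash
mkdir -p pics; ls
python3 - <<'E'
from plant import *
import cv2
for n in("top","side"):
    s=snapshot(n); cv2.imwrite(f"pics/{n}0.png",s["pixels"]); print(s["camera_matrix"],s["world_to_cam"])
print(get_state())
try: print(nose_length)
except Exception as e: print(e)
E
```

```text
pics
[[445.44685329   0.         276.1845405 ]
 [  0.         445.44685329 210.38135497]
 [  0.           0.           1.        ]] [[-0.01558963 -0.99987705  0.00168495 -0.00874265]
 [-0.99903131  0.01550704 -0.04118222  0.56705462]
 [ 0.04115103 -0.00232534 -0.99915023  1.12557614]
 [ 0.          0.          0.          1.        ]]
[[384.50672636   0.         272.91611905]
 [  0.         384.50672636 211.56946394]
 [  0.           0.           1.        ]] [[ 0.78658775 -0.61727582 -0.01581979 -0.46976172]
 [-0.31807895 -0.38309917 -0.8672144   0.25486168]
 [ 0.52924993  0.68717217 -0.49768356  0.77007806]
 [ 0.          0.          0.          1.        ]]
{'clock': 0.1, 'q': array([-1.08916913,  0.68989138, -0.1945351 ,  1.56623206,  0.15730362,
        0.90248032, -0.21512796]), 'qd': array([ 0.00070606, -0.00143212,  0.00060617, -0.00265651, -0.00083351,
       -0.00034719, -0.00092843]), 'joint_torque': array([-3.61112667e-03, -5.28499675e+01, -1.27156276e+00, -1.53836238e+01,
       -5.25390578e-02,  2.00759176e-03,  5.40211784e-05]), 'tool_pos': array([0.27051946, 0.56309995, 0.40399796]), 'eef_rot': array([ 2.22017305e-01,  9.75042389e-01, -7.99747154e-04, -1.25948717e-04]), 'contact_force': array([-0.02818714, -0.11650644, -0.45855524]), 'moment': array([-0.01881972,  0.05540076, -0.02500583]), 'finger_force': 0.0, 'opening': 1.002512832153984}
0.166
```

View pics/top0.png

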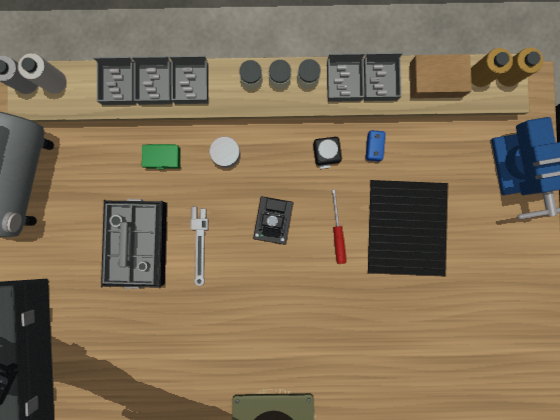

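View pics/side0.png

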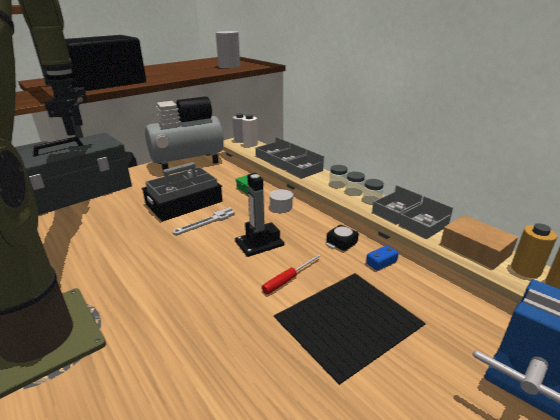

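Top view: case around (133,244) with carry bar at (125,243), charger and lamp at (272,220), mat at (408,228). Side view: the lamp stands at (257,205), its panel facing the lower left. Next: masks for these, plus one enlarged crop.

```bash
cat > h.py <<'E'
from plant import *
import cv2, numpy as np
from scipy.spatial.transform import Rotation as R
def cast(s,uv,z):
    K,T=s["camera_matrix"],s["world_to_cam"]
    o=-T[:3,:3].T@T[:3,3]; d=T[:3,:3].T@np.linalg.solve(K,[uv[0],uv[1],1])
    return o+d*(z-o[2])/d[2]
def proj(s,p):
    c=s["world_to_cam"][:3,:3]@p+s["world_to_cam"][:3,3]; c=s["camera_matrix"]@c; return c[:2]/c[2]
def rows_to(pos,rot):
    "shift/turn numbers from the present pose"
    st=get_state(); r0=R.from_quat(st["eef_rot"])
    return np.round(np.r_[r0.inv().apply(np.array(pos)-st["tool_pos"])/.5,(r0.inv()*rot).as_rotvec()/.5],4)
def rect(s,roi,z,lo,hi):
    x0,y0,x1,y1=roi; im=s["pixels"][y0:y1,x0:x1]
    m=cv2.inRange(im,np.array(lo),np.array(hi))
    m=cv2.morphologyEx(m,cv2.MORPH_CLOSE,np.ones((5,5)))
    c=max(cv2.findContours(m,cv2.RETR_EXTERNAL,cv2.CHAIN_APPROX_NONE)[0],key=cv2.contourArea)
    b=cv2.boxPoints(cv2.minAreaRect(c))+[x0,y0]
    w=np.array([cast(s,p,z) for p in b])
    e=w[1]-w[0],w[2]-w[1]
    return b,w.mean(0),[(np.linalg.norm(v),np.degrees(np.arctan2(v[1],v[0]))) for v in e]
E
python3 - <<'E'
from h import *
s=snapshot("top"); im=s["pixels"]
print("mat",rect(s,(360,170,460,285),.004,(0,0,0),(40,40,40)))
print("case",rect(s,(95,190,170,295),.06,(0,0,0),(50,50,50)))
print("charger",rect(s,(245,190,300,250),.012,(0,0,0),(50,50,50)))
a=cv2.resize(im[190:300,90:180],None,fx=4,fy=5.4545/1.3636,interpolation=cv2.INTER_CUBIC)
b=cv2.resize(im[185:295,235:315],None,fx=4,fy=4,interpolation=cv2.INTER_CUBIC)
cv2.imwrite("pics/crop1.png",np.hstack([a,b]))
E
```

```text
mat (array([[366.91875458, 272.11226654],
       [370.46380615, 179.94091606],
       [447.54210663, 182.90546417],
       [443.99705505, 275.07681274]]), array([ 0.51844055, -0.3533572 ,  0.004     ]), [(np.float64(0.2367787234112934), np.float64(-3.5872335107115987)), (np.float64(0.19890457932512914), np.float64(-93.09330190905887))])
case (array([[101.18408203, 285.00484467],
       [103.43460083, 199.4851141 ],
       [166.57508087, 201.14670563],
       [164.32456207, 286.66643524]]), array([0.49095316, 0.33037126, 0.06      ]), [(np.float64(0.20788318603929645), np.float64(-1.4827647552430407)), (np.float64(0.1544346401871683), np.float64(-92.39750205579014))])
charger (array([[252.9119978 , 237.98400497],
       [260.54399776, 196.00799942],
       [289.40800095, 201.25600052],
       [281.77600098, 243.23200607]]), array([ 0.54356459, -0.00439562,  0.012     ]), [(np.float64(0.10881259554949789), np.float64(-11.0951155753801)), (np.float64(0.07496549986566557), np.float64(-101.21115340091164))])
```

View pics/crop1.png

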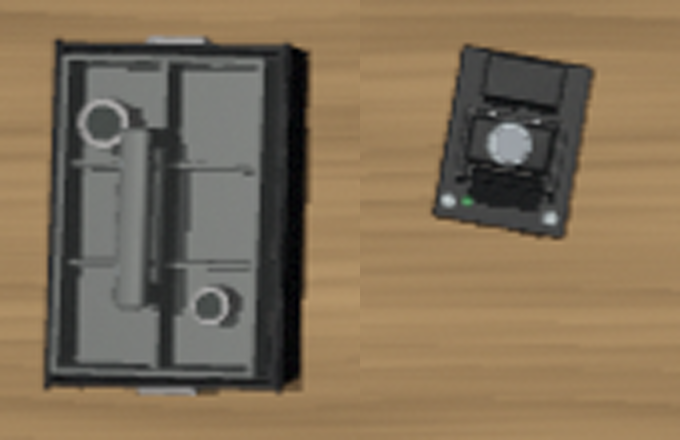

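Crop (4x): bar from (134,130) to (130,305). Case rim corners (57,43), (288,45), (280,388), (47,388). Sockets at (103,123) and (210,305). Lamp head centred at about (510,144), charger base corners (465,45), (593,68), (562,238), (435,215).

Run:
```python
from h import *
s=snapshot("top")
L=lambda u,v:(90+u/4,190+v/4); C=lambda u,v:(235+(u-360)/4,185+v/4)
ang=lambda v:np.degrees(np.arctan2(v[1],v[0]))
a,b=cast(s,L(134,130),.13),cast(s,L(131,306),.13); print("bar",(a+b)/2,np.linalg.norm(a-b),ang(a-b))
c=[cast(s,L(*p),.06) for p in((57,43),(288,45),(280,388),(47,388))]
print("case",np.mean(c,0),[np.linalg.norm(c[i]-c[i-1]) for i in range(4)],ang(c[0]-c[3]),ang(c[1]-c[2]))
for n,p in(("big",(103,123)),("small",(210,305))): print(n,cast(s,L(*p),.087))
c=[cast(s,C(*p),.012) for p in((465,45),(593,68),(562,238),(435,215))]
print("base",np.mean(c,0),[np.linalg.norm(c[i]-c[i-1]) for i in range(4)],ang(c[0]-c[3]),ang(c[1]-c[2]))
lam=cast(s,C(511,144),.202);print("lamp",lam)
# side: lamp head check
t=snapshot("side"); print(proj(t,lam), proj(t,np.r_[lam[:2],.107]))
hc=np.r_[((a+b)/2)[:2],.122]
for yaw in (0,np.pi):
    print(rows_to(hc+[0,0,.147],R.from_euler('z',ang(a-b),degrees=True)*R.from_euler('x',np.pi)*R.from_euler('z',yaw)))
cv2.imwrite("pics/s1.png",cv2.resize(t["pixels"][165:265,215:305],None,fx=6,fy=6,interpolation=cv2.INTER_CUBIC))
```

```text
bar [0.48968768 0.33266669 0.13      ] 0.1000349516329497 -1.0612751596098187
case [0.48878286 0.33494807 0.06      ] [np.float64(0.20960257306607336), np.float64(0.14116330818355238), np.float64(0.20842260473213453), np.float64(0.14123786728508614)] -1.639836124112051 -1.6221402295107719
big [0.54497793 0.36481028 0.087     ]
small [0.43613791 0.30153038 0.087     ]
base [ 0.5415521  -0.01017218  0.012     ] [np.float64(0.11006124342326755), np.float64(0.08307367372760924), np.float64(0.11012807242608463), np.float64(0.0821193593464835)] -10.802613142839759 -11.299301634425854
lamp [ 0.5365613  -0.00947544  0.202     ]
[254.62247069 176.10164184] [256.0735469  209.64784543]
[-5.9470e-01 -2.2570e-01  2.7090e-01 -3.0000e-04  2.3000e-03  5.4247e+00]
[-5.947e-01 -2.257e-01  2.709e-01 -1.700e-03 -2.000e-04 -8.585e-01]
```

View pics/s1.png

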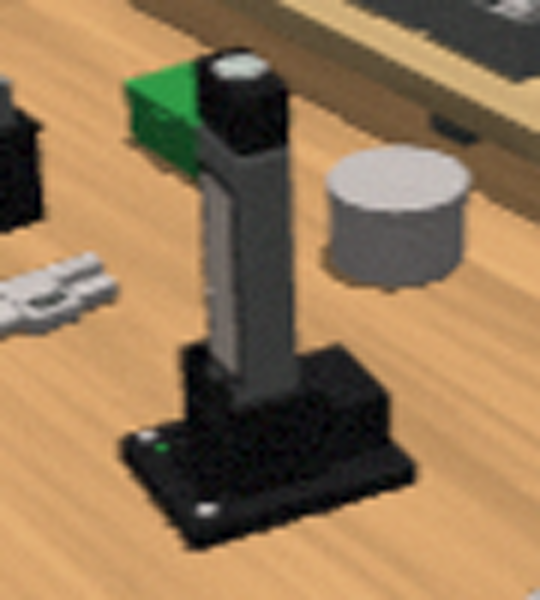

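Lamp head agrees in both views (side view measured (255.5,176), projected (254.6,176.1)). Now moving to a hover above the bar.

{"fn": "play_rows", "kwargs": {"rows": [[[-0.05,-0.02,0.01,0,0,-0.08],[-0.12,-0.05,0.03,0,0,-0.2],[-0.2,-0.08,0.05,0,0,-0.32],[-0.27,-0.1,0.07,0,0,-0.44],[-0.35,-0.13,0.09,0,0,-0.56],[-0.42,-0.16,0.11,0,0,-0.66],[-0.49,-0.19,0.13,0,0,-0.76],[-0.55,-0.21,0.14,0,0,-0.82],[-0.595,-0.226,0.15,0,0,-0.858],[-0.595,-0.226,0.15,0,0,-0.858],[-0.595,-0.226,0.15,0,0,-0.858],[-0.595,-0.226,0.15,0,0,-0.858]]], "claw": 0}}

```text
clock: 1.25
tool_pos: [0.4891, 0.3338, 0.3299]
eef_rot: [0.009, 1.0, 0.001, -0.0]
contact_force: [-0.2, 0.4, -0.3]
opening: 0.998
finger_force: 0.0
```

Run:
```python
from h import *
import plant; print([n for n in dir(plant) if n[0]!='_'])
st=get_state(); print(st["clock"],np.round(st["q"],3),st["tool_pos"],st["eef_rot"])
s=snapshot("side"); t=snapshot("top")
cv2.imwrite("pics/g1.png",np.hstack([cv2.resize(s["pixels"][130:230,120:240],None,fx=3.3,fy=3.3,interpolation=cv2.INTER_CUBIC),cv2.resize(t["pixels"][180:300,80:200],(330,330),interpolation=cv2.INTER_CUBIC)]))
```

```text
['Unreachable', 'finish_job', 'get_state', 'nose_length', 'snapshot']
1.25 [-0.484  0.755 -0.335  1.734  0.35   0.711  0.55 ] [0.48905816 0.33380058 0.32986238] [ 8.95608153e-03  9.99959559e-01  7.28895654e-04 -3.70273476e-04]
```

View pics/g1.png

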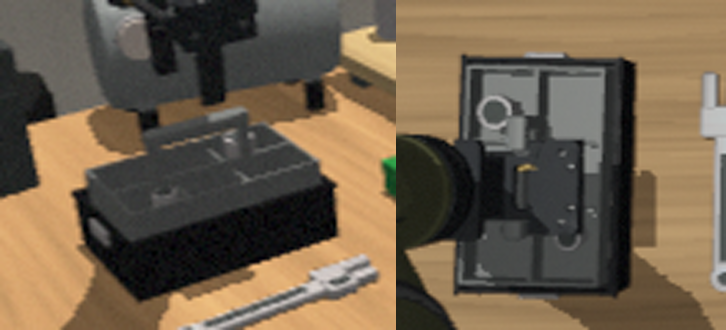

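The gripper sits over the bar, fingers either side and sockets clear. Descend and grip.

{"fn": "play_rows", "kwargs": {"rows": [[[0,0,0.03,0,0,0],[0,0.001,0.06,0,0,0],[0,0.002,0.09,0,0,0],[0,0.002,0.11,0,0,0],[0,0.002,0.122,0,0,0],[0,0.002,0.122,0,0,0],[0,0.002,0.122,0,0,0]]]}}

```text
clock: 1.93
tool_pos: [0.4896, 0.3343, 0.2689]
eef_rot: [0.009, 1.0, 0.0, 0.0]
contact_force: [0.2, 0.2, -0.1]
opening: 0.999
finger_force: 0.0
```

{"fn": "play_rows", "kwargs": {"rows": [[[0,0,0,0,0,0],[0,0,0,0,0,0],[0,0,0,0,0,0],[0,0,0,0,0,0],[0,0,0,0,0,0],[0,0,0,0,0,0],[0,0,0,0,0,0],[0,0,0,0,0,0],[0,0,0,0,0,0],[0,0,0,0,0,0]]], "claw": 1, "squeeze": 40}}

```text
clock: 2.77
tool_pos: [0.4899, 0.3337, 0.2687]
eef_rot: [0.009, 1.0, 0.0, -0.0]
contact_force: [0.2, -0.2, 0.0]
opening: 0.269
finger_force: 0.0
```

{"fn": "play_rows", "kwargs": {"rows": [[[0,0,0,0,0,0],[0,0,0,0,0,0],[0,0,0,0,0,0],[0,0,0,0,0,0],[0,0,0,0,0,0]]]}}

```text
clock: 3.18
tool_pos: [0.4898, 0.3341, 0.2688]
eef_rot: [0.009, 1.0, 0.0, 0.0]
contact_force: [-0.2, 2.2, -1.3]
opening: 0.195
finger_force: 39.9
```

{"fn": "play_rows", "kwargs": {"rows": [[[0,0,-0.01,0,0,0],[0,0,-0.02,0,0,0],[0,0,-0.035,0,0,0],[0,0,-0.05,0,0,0],[0,0,-0.07,0,0,0],[0,0,-0.09,0,0,0],[0,0,-0.11,0,0,0],[0,0,-0.13,0,0,0],[0,0,-0.15,0,0,0],[0,0,-0.17,0,0,0],[0,0,-0.185,0,0,0],[0,0,-0.195,0,0,0],[0,0,-0.2,0,0,0],[0,0,-0.2,0,0,0],[0,0,-0.2,0,0,0]]]}}

```text
clock: 4.43
tool_pos: [0.4898, 0.3336, 0.3684]
eef_rot: [0.009, 1.0, -0.0, -0.0]
contact_force: [-0.4, -0.1, -3.8]
opening: 0.197
finger_force: 39.9
```

Run:
```python
from h import *
st=get_state(); print(st["clock"],np.round(st["q"],3),st["opening"],st["finger_force"],st["contact_force"])
s=snapshot("side"); cv2.imwrite("pics/g2.png",s["pixels"])
m=np.array([.5184,-.3534,0])
print(rows_to(m+[0,0,.074+.004+.147+.1],R.from_euler('z',-3.3,degrees=True)*R.from_euler('x',np.pi)*R.from_euler('z',np.pi)))
```

```text
4.4333 [-0.471  0.705 -0.357  1.699  0.323  0.796  0.575] 0.19745321633631077 39.93740223348141 [-0.36061466 -0.14080264 -3.76013489]
[-0.0831 -1.3725  0.0874 -0.0014 -0.0015  0.0778]
```

View pics/g2.png

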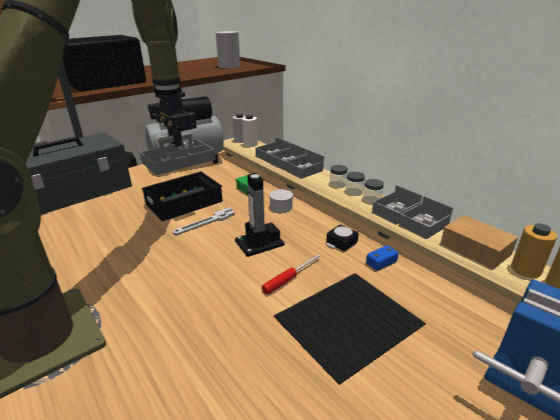

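Side view: tray hanging level on the gripper at (180,155), case left in place at (182,195). Raise it higher to clear the lamp head, then carry.

{"fn": "play_rows", "kwargs": {"rows": [[[0,-0.005,-0.015,0,0,0],[0,-0.015,-0.035,0,0,0],[0,-0.03,-0.065,0,0,0],[0,-0.05,-0.095,0,0,0],[0,-0.075,-0.125,0,0,0],[0,-0.105,-0.155,0,0,0],[0,-0.14,-0.18,0,0,0],[0,-0.18,-0.2,0,0,0],[0,-0.225,-0.21,0,0,0],[0,-0.275,-0.21,0,0,0],[0,-0.325,-0.21,0,0,0],[0,-0.375,-0.21,0,0,0],[0,-0.425,-0.21,0,0,0],[0,-0.475,-0.21,0,0,0],[0,-0.525,-0.21,0,0,0],[0,-0.575,-0.21,0,0,0],[0,-0.625,-0.21,0,0,0],[0,-0.67,-0.21,0,0,0],[0,-0.695,-0.21,0,0,0],[0,-0.7,-0.21,0,0,0]]]}}

```text
clock: 6.15
tool_pos: [0.4827, -0.02, 0.4745]
eef_rot: [0.012, 1.0, -0.001, 0.0]
contact_force: [0.7, -0.7, -4.1]
opening: 0.198
finger_force: 39.9
```

Run:
```python
from h import *
st=get_state(); print(st["clock"],np.round(st["q"],3))
m=np.array([.5184,-.3534,0])
print(rows_to(m+[0,0,.074+.004+.147+.1],R.from_euler('z',-3.3,degrees=True)*R.from_euler('x',np.pi)*R.from_euler('z',np.pi)))
```

```text
6.15 [ 0.229  0.43  -0.42   1.878  0.226  0.88   1.244]
[-0.0878 -0.6641  0.3009 -0.0052  0.0009  0.0657]
```

{"fn": "play_rows", "kwargs": {"rows": [[[-0.001,-0.01,0,0,0,0],[-0.004,-0.03,0,0,0,0.005],[-0.008,-0.06,0,0,0,0.01],[-0.015,-0.1,0,0,0,0.015],[-0.02,-0.15,0,0,0,0.02],[-0.027,-0.2,0,0,0,0.025],[-0.033,-0.25,0.005,0,0,0.03],[-0.04,-0.3,0.02,0,0,0.035],[-0.047,-0.35,0.04,0,0,0.04],[-0.053,-0.4,0.07,0,0,0.045],[-0.06,-0.45,0.1,0,0,0.05],[-0.067,-0.5,0.13,0,0,0.055],[-0.073,-0.55,0.165,0,0,0.06],[-0.079,-0.6,0.2,0,0,0.062],[-0.084,-0.635,0.23,0,0,0.065],[-0.087,-0.655,0.26,0,0,0.065],[-0.088,-0.664,0.28,-0.003,0,0.065],[-0.088,-0.664,0.295,-0.005,0,0.065],[-0.088,-0.664,0.301,-0.005,0,0.065],[-0.088,-0.664,0.301,-0.005,0,0.065]]]}}

```text
clock: 7.82
tool_pos: [0.5214, -0.3474, 0.3229]
eef_rot: [0.025, 1.0, 0.002, -0.0]
contact_force: [0.4, 0.9, -3.6]
opening: 0.195
finger_force: 39.9
```

Run:
```python
from h import *
st=get_state(); print(st["clock"],np.round(st["q"],3),st["tool_pos"])
m=np.array([.5184,-.3534,0])
print(rows_to(m+[0,0,.2688-.048+.004],R.from_euler('z',-3.3,degrees=True)*R.from_euler('x',np.pi)*R.from_euler('z',np.pi)))
s=snapshot("side"); t=snapshot("top")
cv2.imwrite("pics/g3.png",np.hstack([cv2.resize(s["pixels"][180:390,255:465],(390,390),interpolation=cv2.INTER_CUBIC),cv2.resize(t["pixels"][160:290,345:475],(390,390),interpolation=cv2.INTER_CUBIC)]))
```

```text
7.8167 [ 0.697  0.804 -0.332  1.629  0.34   0.768  1.734] [ 0.52141948 -0.34739653  0.32286493]
[ 0.0053 -0.0131  0.1961  0.0084 -0.0013  0.0171]
```

View pics/g3.png

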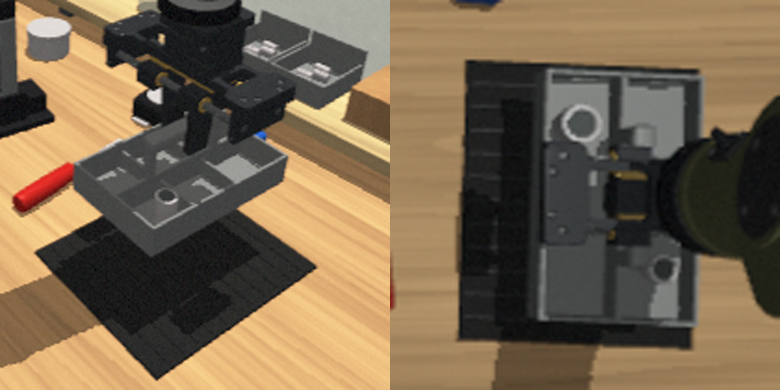

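Both sockets are in the tray, which is over the mat and square to it. Lower it.

{"fn": "play_rows", "kwargs": {"rows": [[[0,0,0.01,0,0,0.0],[0,0,0.03,0,0,0.0],[0,0,0.055,0,0,0],[0,0,0.08,0,0,0],[0,0,0.105,0,0,0],[0,0,0.13,0,0,0],[0,0,0.15,0,0,0],[0,0,0.165,0,0,0],[0,0,0.175,0,0,0],[0,0,0.18,0,0,0],[0,0,0.18,0,0,0],[0,0,0.18,0,0,0],[0,0,0.18,0,0,0]]]}}

```text
clock: 9.0
tool_pos: [0.5214, -0.3489, 0.2338]
eef_rot: [0.026, 1.0, 0.001, 0.001]
contact_force: [-0.5, 0.5, -3.6]
opening: 0.196
finger_force: 39.9
```

Run:
```python
from h import *
st=get_state(); print(st["clock"],st["tool_pos"],st["contact_force"])
m=np.array([.5184,-.3534,0])
print(rows_to(m+[0,0,.2688-.048+.004],R.from_euler('z',-3.3,degrees=True)*R.from_euler('x',np.pi)*R.from_euler('z',np.pi)))
```

```text
9.0 [ 0.52136954 -0.34889309  0.23382692] [-0.47207542  0.4751408  -3.64756881]
[ 0.0055 -0.0093  0.018   0.004   0.0024  0.0126]
```

{"fn": "play_rows", "kwargs": {"rows": [[[0.003,-0.005,0.002,0,0,0.006],[0.005,-0.009,0.005,0.002,0,0.012],[0.005,-0.009,0.009,0.004,0,0.012],[0.005,-0.009,0.013,0.004,0,0.012],[0.005,-0.009,0.016,0.004,0,0.012],[0.005,-0.009,0.018,0.004,0,0.012],[0.005,-0.009,0.019,0.004,0,0.012],[0.005,-0.009,0.019,0.004,0,0.012],[0.005,-0.009,0.019,0.004,0,0.012]]]}}

```text
clock: 9.75
tool_pos: [0.5182, -0.353, 0.2247]
eef_rot: [0.029, 1.0, 0.0, -0.0]
contact_force: [-3.0, 1.0, 6.0]
opening: 0.198
finger_force: 39.9
```

Contact with the mat (load off the tool, about 9 N). Release and retreat.

{"fn": "play_rows", "kwargs": {"rows": [[[0,0,0,0,0,0],[0,0,0,0,0,0],[0,0,0,0,0,0],[0,0,0,0,0,0],[0,0,0,0,0,0],[0,0,0,0,0,0],[0,0,0,0,0,0],[0,0,0,0,0,0],[0,0,0,0,0,0],[0,0,0,0,0,0],[0,0,0,0,0,0],[0,0,0,0,0,0]]], "claw": 0}}

```text
clock: 10.75
tool_pos: [0.5183, -0.3531, 0.2237]
eef_rot: [0.029, 1.0, 0.0, -0.0]
contact_force: [0.9, -0.0, 0.1]
opening: 0.999
finger_force: 0.0
```

{"fn": "play_rows", "kwargs": {"rows": [[[0,0,-0.02,0,0,0],[0,0,-0.05,0,0,0],[0,0,-0.1,0,0,0],[0,0,-0.16,0,0,0],[0,0,-0.22,0,0,0],[0,0.02,-0.28,0,0,0],[0,0.06,-0.33,0,0,0],[0,0.12,-0.36,0,0,0],[0,0.18,-0.38,0,0,0],[0,0.23,-0.38,0,0,0],[0,0.26,-0.38,0,0,0],[0,0.26,-0.38,0,0,0]]]}}

```text
clock: 11.75
tool_pos: [0.5264, -0.219, 0.4152]
eef_rot: [0.025, 1.0, 0.001, 0.001]
contact_force: [-0.1, 0.0, -0.2]
opening: 0.998
finger_force: 0.0
```

Run:
```python
from h import *
st=get_state(); print(st["clock"],np.round(st["q"],3),st["tool_pos"])
lam=np.array([.5365,-.0095])
rot=R.from_euler('z',-11,degrees=True)*R.from_euler('x',np.pi)*R.from_euler('z',np.pi)
print(rows_to([*lam,.168+.147+.08],rot))
s=snapshot("side"); t=snapshot("top")
cv2.imwrite("pics/g4.png",np.hstack([cv2.resize(s["pixels"][180:390,255:465],(390,390),interpolation=cv2.INTER_CUBIC),cv2.resize(t["pixels"][160:290,345:475],(390,390),interpolation=cv2.INTER_CUBIC)]))
```

```text
11.75 [ 0.533  0.618 -0.367  1.718  0.275  0.857  1.567] [ 0.52637222 -0.21895469  0.41517407]
[0.001  0.4193 0.0415 0.0059 0.0026 0.283 ]
```

View pics/g4.png

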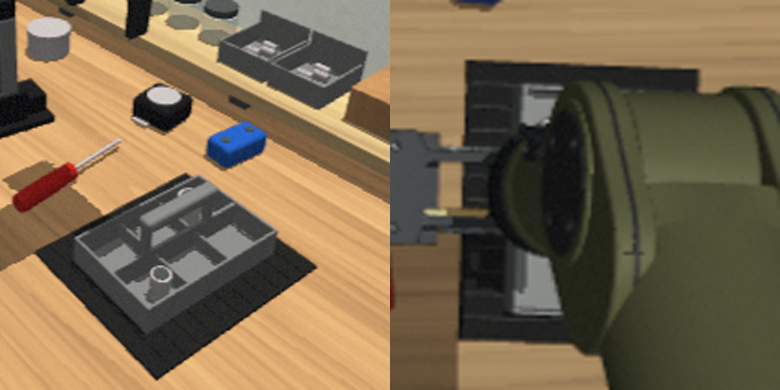

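The tray is flat on the mat, clear of the edges, with both sockets in it. On to the hover above the lamp.

{"fn": "play_rows", "kwargs": {"rows": [[[0,0.02,0,0,0,0.02],[0,0.06,0,0,0,0.05],[0,0.11,0,0,0,0.08],[0,0.17,0,0,0,0.12],[0,0.23,0,0,0,0.16],[0,0.29,0.01,0,0,0.2],[0,0.34,0.02,0,0,0.24],[0,0.38,0.03,0,0,0.27],[0,0.41,0.04,0.005,0,0.283],[0.001,0.419,0.0415,0.005,0,0.283],[0.001,0.419,0.0415,0.005,0,0.283],[0.001,0.419,0.0415,0.005,0,0.283],[0.001,0.419,0.0415,0.005,0,0.283]]]}}

```text
clock: 12.93
tool_pos: [0.5375, -0.0164, 0.3933]
eef_rot: [0.101, 0.995, -0.002, 0.0]
contact_force: [0.1, 0.3, 0.2]
opening: 1.003
finger_force: 0.0
```

Run:
```python
from h import *
st=get_state(); print(st["clock"],np.round(st["q"],3),st["tool_pos"])
lam=np.array([.5365,-.0095])
rot=R.from_euler('z',-11,degrees=True)*R.from_euler('x',np.pi)*R.from_euler('z',np.pi)
print(rows_to([*lam,.168+.147],rot))
s=snapshot("side"); t=snapshot("top")
print("mat",rect(t,(360,170,460,285),.004,(0,0,0),(40,40,40))[1])
cv2.imwrite("pics/g5.png",np.hstack([cv2.resize(s["pixels"][120:260,195:335],(390,390),interpolation=cv2.INTER_CUBIC),cv2.resize(t["pixels"][160:290,345:475],(390,390),interpolation=cv2.INTER_CUBIC)]))
```

```text
12.9333 [ 0.123  0.598 -0.29   1.84   0.246  0.74   1.066] [ 0.53745178 -0.01644403  0.3932762 ]
[ 0.0047  0.0137  0.1565 -0.0065  0.0011 -0.0198]
mat [ 0.51844055 -0.35335719  0.004     ]
```

View pics/g5.png

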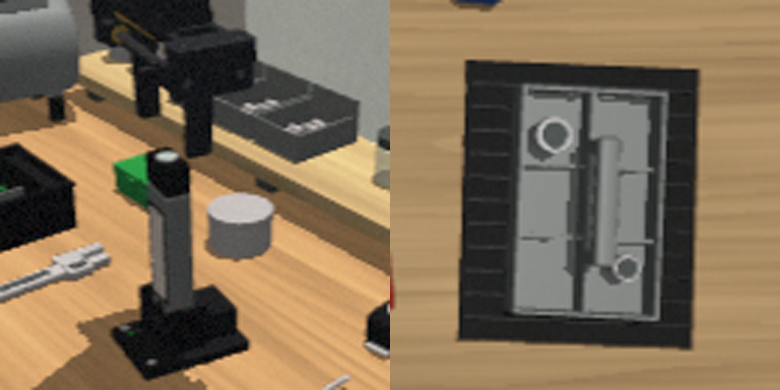

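Tray centred and square on the mat (rim centre at (592,203), as parallax predicts). The fingers straddle the lamp head; correct 7 mm and descend.

{"fn": "play_rows", "kwargs": {"rows": [[[0.002,0.007,0,-0.003,0,-0.01],[0.005,0.014,0.01,-0.006,0,-0.02],[0.005,0.014,0.03,-0.006,0,-0.02],[0.005,0.014,0.05,-0.006,0,-0.02],[0.005,0.014,0.07,-0.006,0,-0.02],[0.005,0.014,0.09,-0.006,0,-0.02],[0.005,0.014,0.11,-0.006,0,-0.02],[0.005,0.014,0.13,-0.006,0,-0.02],[0.005,0.014,0.145,-0.006,0,-0.02],[0.005,0.014,0.155,-0.006,0,-0.02],[0.005,0.014,0.157,-0.006,0,-0.02],[0.005,0.014,0.157,-0.006,0,-0.02]]]}}

```text
clock: 14.03
tool_pos: [0.5362, -0.007, 0.3143]
eef_rot: [0.094, 0.996, 0.0, -0.0]
contact_force: [-0.2, -0.1, 0.8]
opening: 0.995
finger_force: 0.0
```

Run:
```python
from h import *
st=get_state(); print(st["clock"],st["tool_pos"],st["contact_force"])
rot=R.from_euler('z',-11,degrees=True)*R.from_euler('x',np.pi)*R.from_euler('z',np.pi)
print(rows_to([.5365,-.0095,.168+.147],rot))
```

```text
14.0333 [ 0.53618039 -0.00697788  0.31429565] [-0.22008199 -0.05123445  0.83583684]
[-0.0016 -0.0048 -0.0014  0.0019 -0.0007  0.0066]
```

{"fn": "play_rows", "kwargs": {"rows": [[[0,-0.005,0,0,0,0.006],[0,-0.005,0,0,0,0.006],[0,-0.005,0,0,0,0.006],[0,-0.005,0,0,0,0.006],[0,-0.005,0,0,0,0.006],[0,-0.005,0,0,0,0.006],[0,-0.005,0,0,0,0.006],[0,-0.005,0,0,0,0.006],[0,-0.005,0,0,0,0.006],[0,-0.005,0,0,0,0.006],[0,-0.005,0,0,0,0.006],[0,-0.005,0,0,0,0.006]]], "claw": 1, "squeeze": 45}}

```text
clock: 15.03
tool_pos: [0.5358, -0.0093, 0.3147]
eef_rot: [0.096, 0.995, 0.001, 0.0]
contact_force: [0.2, 1.7, 0.7]
opening: 0.518
finger_force: 44.8
```

{"fn": "play_rows", "kwargs": {"rows": [[[0,0,-0.01,0,0,0],[0,0,-0.02,0,0,0],[0,0,-0.035,0,0,0],[0,0,-0.055,0,0,0],[0,0,-0.08,0,0,0],[0,0,-0.105,0,0,0],[0,0,-0.13,0,0,0],[0,0,-0.155,0,0,0],[0,0,-0.18,0,0,0],[0,0,-0.2,0,0,0],[0,0,-0.215,0,0,0],[0,0,-0.22,0,0,0],[0,0,-0.22,0,0,0],[0,0,-0.22,0,0,0]]]}}

```text
clock: 16.2
tool_pos: [0.5355, -0.0096, 0.4243]
eef_rot: [0.096, 0.995, 0.0, -0.0]
contact_force: [-0.6, -0.3, -3.4]
opening: 0.527
finger_force: 44.8
```

```bash
cat >> h.py <<'E'
def lamp_goal(phi,case=np.array([.4888,.3350,.004]),d=.2,g=.156,tilt=45):
    "TCP pose; phi: azimuth of the lamp seen from the case"
    t=np.radians(tilt); a=np.radians(phi); o=np.array([np.cos(a),np.sin(a),0]); k=np.array([0,0,1.])
    lx=o*np.cos(t)+k*np.sin(t); lz=-o*np.sin(t)+k*np.cos(t); ly=np.cross(lz,lx)
    p=case+d*lx                    # panel centre
    foot=p+.013*lx-.095*lz
    rot=R.from_matrix(np.c_[-lx,ly,-lz])  # tool x=-lamp x, z=-lamp z
    return foot+(g+.147)*lz,rot,p,foot
E
python3 - <<'E'
from h import *
st=get_state(); print(st["clock"],np.round(st["q"],3),st["tool_pos"],st["opening"],st["contact_force"])
print(R.from_quat(st["eef_rot"]).as_matrix().round(2))
for phi in(0,20,34):
    P,r,p,f=lamp_goal(phi); print(phi,P.round(3),p.round(3),f.round(3),rows_to(P,r))
s=snapshot("side"); cv2.imwrite("pics/g6.png",s["pixels"])
E
```

```text
16.2 [ 0.127  0.555 -0.313  1.808  0.224  0.813  1.083] [ 0.53545984 -0.00964094  0.42431148] 0.5268622658573745 [-0.61761908 -0.27335337 -3.40681952]
[[-0.98  0.19 -0.  ]
 [ 0.19  0.98  0.  ]
 [ 0.    0.   -1.  ]]
0 [0.492 0.335 0.302] [0.63  0.335 0.145] [0.707 0.335 0.087] [ 0.2159  0.66    0.2459 -0.149  -1.567  -0.3643]
20 [0.492 0.336 0.302] [0.622 0.383 0.145] [0.693 0.409 0.087] [ 0.2168  0.6623  0.2459 -0.4227 -1.5323 -1.0257]
34 [0.492 0.337 0.302] [0.606 0.414 0.145] [0.669 0.457 0.087] [ 0.2178  0.6637  0.2459 -0.6141 -1.4882 -1.488 ]
```

View pics/g6.png

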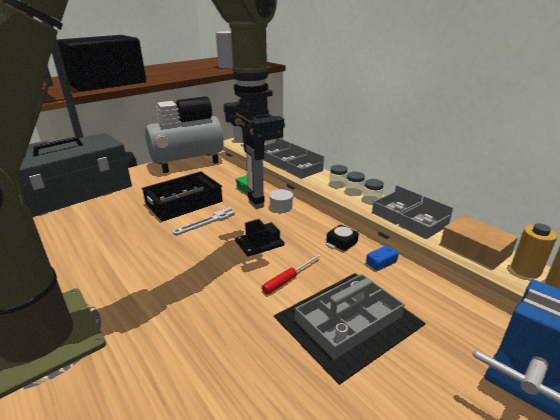

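Lamp drawn clear of the charger (foot at (258,203) in the side view), held straight; tray unchanged. Carry it to the case at height, half tilted, then re-measure.

{"fn": "play_rows", "kwargs": {"rows": [[[0,0.01,0,0,0,0],[0.01,0.03,0,0,0,0],[0.02,0.06,0,0,0,0],[0.03,0.1,0,-0.02,-0.05,-0.03],[0.045,0.145,0,-0.04,-0.1,-0.07],[0.06,0.19,0,-0.05,-0.16,-0.11],[0.077,0.235,0,-0.06,-0.22,-0.15],[0.092,0.28,0,-0.08,-0.28,-0.19],[0.107,0.325,0,-0.09,-0.34,-0.23],[0.12,0.37,0,-0.11,-0.4,-0.27],[0.135,0.415,0,-0.12,-0.46,-0.31],[0.15,0.46,0,-0.14,-0.52,-0.35],[0.167,0.505,0,-0.16,-0.58,-0.39],[0.18,0.55,0,-0.17,-0.64,-0.43],[0.195,0.59,0,-0.19,-0.69,-0.46],[0.207,0.625,0,-0.2,-0.73,-0.49],[0.214,0.65,0,-0.21,-0.76,-0.51],[0.217,0.66,0,-0.21,-0.77,-0.51],[0.217,0.66,0,-0.21,-0.77,-0.51],[0.217,0.66,0,-0.21,-0.77,-0.51]]]}}

```text
clock: 17.92
tool_pos: [0.4916, 0.3348, 0.4245]
eef_rot: [-0.033, 0.98, 0.033, 0.194]
contact_force: [0.2, -0.6, -2.7]
opening: 0.52
finger_force: 44.8
```

Run:
```python
from h import *
st=get_state(); print(st["clock"],np.round(st["q"],3),st["tool_pos"],st["opening"],st["contact_force"])
for phi in(10,20):
    P,r,p,f=lamp_goal(phi); print(phi,P.round(3),rows_to(P,r))
```

```text
17.9167 [-0.683  0.562 -0.072  1.824  0.544  0.469  0.447] [0.49156818 0.33483908 0.42445055] 0.5204517207164783 [ 0.19981653 -0.64156749 -2.71193887]
10 [0.492 0.336 0.302] [ 0.0926 -0.0115  0.2271 -0.0212 -0.7782 -0.222 ]
20 [0.492 0.336 0.302] [ 0.0928 -0.0103  0.2271 -0.2168 -0.7648 -0.5135]
```

Joint 6 shrinks toward its limit for a tilt straight outward, so I choose azimuth 0, which keeps it away from there. Tilt first at height, then lower.

Run:
```python
from h import *
for phi in(0,-10):
    P,r,p,f=lamp_goal(phi); print(phi,P.round(3),rows_to(P+[0,0,.1],r),rows_to(P,r))
```

```text
0 [0.492 0.335 0.302] [ 0.016  -0.0022  0.0426  0.1741 -0.7876  0.07  ] [ 0.0925 -0.0127  0.2271  0.1741 -0.7876  0.07  ]
-10 [0.492 0.334 0.302] [ 0.0162 -0.0034  0.0425  0.3689 -0.7931  0.3623] [ 0.0927 -0.0139  0.2269  0.3689 -0.7931  0.3623]
```

{"fn": "play_rows", "kwargs": {"rows": [[[0,0,0.002,0.01,-0.04,0],[0.001,0,0.006,0.03,-0.12,0.01],[0.003,0,0.01,0.05,-0.22,0.02],[0.005,-0.001,0.015,0.07,-0.32,0.03],[0.008,-0.001,0.02,0.09,-0.42,0.04],[0.01,-0.001,0.027,0.115,-0.52,0.05],[0.012,-0.002,0.033,0.135,-0.62,0.06],[0.014,-0.002,0.038,0.155,-0.7,0.065],[0.016,-0.002,0.042,0.17,-0.76,0.07],[0.016,-0.002,0.042,0.174,-0.787,0.07],[0.016,-0.002,0.042,0.174,-0.787,0.07],[0.016,-0.002,0.042,0.174,-0.787,0.07],[0.016,-0.002,0.042,0.174,-0.787,0.07]]]}}

```text
clock: 19.0
tool_pos: [0.4927, 0.3348, 0.4022]
eef_rot: [0.0, 0.924, 0.001, 0.383]
contact_force: [-0.2, 0.1, -3.3]
opening: 0.515
finger_force: 44.8
```

Run:
```python
from h import *
st=get_state(); print(st["clock"],np.round(st["q"],3),st["tool_pos"],st["opening"],st["contact_force"])
P,r,p,f=lamp_goal(0); print(P.round(3),rows_to(P,r))
```

```text
19.0 [-1.13   0.674  0.53   1.996  1.779  0.214 -0.949] [0.49271537 0.33483087 0.40216797] 0.5147398553875087 [-0.2284075   0.08571703 -3.33905502]
[0.492 0.335 0.302] [ 0.1426 -0.0002  0.1416  0.0051 -0.0006 -0.0022]
```

{"fn": "play_rows", "kwargs": {"rows": [[[0.005,0,0.005,0,0,0],[0.012,0,0.012,0,0,0],[0.02,0,0.02,0,0,0],[0.03,0,0.03,0,0,0],[0.04,0,0.04,0,0,0],[0.05,0,0.05,0,0,0],[0.06,0,0.06,0,0,0],[0.07,0,0.07,0,0,0],[0.08,0,0.08,0,0,0],[0.09,0,0.09,0,0,0],[0.1,0,0.1,0,0,0],[0.11,0,0.11,0,0,0],[0.12,0,0.12,0,0,0],[0.13,0,0.13,0,0,0],[0.137,0,0.137,0,0,0],[0.142,0,0.141,0,0,0],[0.142,0,0.141,0,0,0],[0.142,0,0.141,0,0,0]]]}}

```text
clock: 20.5
tool_pos: [0.4925, 0.3355, 0.3023]
eef_rot: [0.0, 0.924, 0.001, 0.383]
contact_force: [0.3, -0.0, -2.4]
opening: 0.521
finger_force: 44.8
```

Run:
```python
from h import *
st=get_state(); print(st["clock"],np.round(st["q"],3),st["tool_pos"],st["eef_rot"],st["opening"],st["contact_force"])
P,r,p,f=lamp_goal(0); print(P.round(3),rows_to(P,r),p,f)
s=snapshot("side"); t=snapshot("top")
lz=r.apply([0,0,-1]); lx=r.apply([-1,0,0])
print("expected px side: foot",proj(s,f),"head",proj(s,f+.19*lz),"top: foot",proj(t,f))
cv2.imwrite("pics/g7.png",np.hstack([cv2.resize(s["pixels"][90:240,110:290],(468,390),interpolation=cv2.INTER_CUBIC),cv2.resize(t["pixels"][120:300,70:220],(325,390),interpolation=cv2.INTER_CUBIC)]))
```

```text
20.5 [-0.929  0.803  0.191  2.052  2.126  0.495 -1.325] [0.49254843 0.33545602 0.30231992] [1.86444807e-04 9.23647563e-01 6.40918626e-04 3.83242396e-01] 0.5211358074309631 [ 0.30716099 -0.0192632  -2.38384747]
[0.492 0.335 0.302] [ 0.0012 -0.0009  0.0006  0.0021  0.0024 -0.0017] [0.63022136 0.335      0.14542136] [0.70658889 0.335      0.0874386 ]
expected px side: foot [237.62488644 161.27695745] head [198.79022016 131.67633356] top: foot [128.09220988 153.05399301]
```

View pics/g7.png

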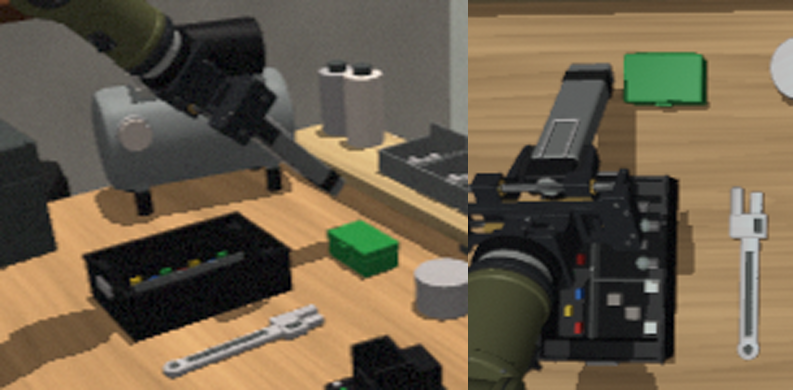

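Foot seen in the side view at (237.7,161.9) against (237.6,161.3) expected, so the lamp has not slipped; hook side is up, panel facing the case floor, and case, fuse box and wrench are undisturbed.

```bash
python3 -c "
from plant import *
print(finish_job())"
```

```text
the job is handed in; nothing more can be done
None
```

The job is handed in, with no verdict returned: the tray is flat in the middle of the mat with both sockets in it, and the arm is holding the lamp about 20 cm from the case floor, tilted about 45° and aimed at its middle, with the whole lamp above the rim.

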